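# Flip the divider leaf of a slide folder

### The job

The divider leaf of the microscope slide folder stands ajar over the right-hand row of slides. With your fingertips, push the leaf up and over the spine and press it down on the other side until it lies flat over the left-hand row, leaving the right-hand slides uncovered. Do it gently, without pinching the leaf or flinging it over, do not lift the folder or shift it about, and leave the bottle, pot and beaker alone.

Things in the scene. Friction and masses are not known exactly. Their poses are not given: they have to be found in the camera images.
- folder: Grey slide tray lying loose on the work surface, heavy (1.2 kg): 164 mm along its x (along the spine), 236 mm along its y, 20 mm high. Origin: centre of its underside; z up. Two bays of four glass slides: right-hand bay (pink specimens) at its -y, left-hand bay (violet specimens) at its +y. Turned at most 0.4 rad from the robot's axes.
- spine (a point): Middle of the spine: the hinge axis of the leaf, 25.5 mm above the folder's underside, running along the folder's x (the axes here are the folder's).
- leaf (a joint): Angle of the rigid divider leaf about the spine, rad: 0 = flat over the right-hand (-y) bay, pi/2 = upright, pi = flat over the left-hand (+y) bay (mechanical stop, leaf level). Starts ajar, 0.35 to 0.8. The hinge is stiff (0.12 N m of friction; leaf about 0.12 kg): the leaf stays at any angle where it is left; moving it takes 1 to 3 N at its free edge.
- leaf_tab (a point): Middle of the outer edge of the leaf's thumb tab, mid-thickness, 124 mm from the hinge axis. The leaf is 6 mm thick, 138 mm along the spine, and reaches 110 mm from the axis; the tab, 46 mm wide, stands out from the middle of its free edge. Own x along the spine, -y out along the leaf, z normal to the blue face.
- blue_face: The blue face of the leaf (uppermost at the start, underneath at the end), 130 mm by 98 mm and the tab; origin on the hinge axis, in the middle of the spine. Its margin is inset 3 to 5 mm from the leaf's white edge.
- yellow_face: The yellow face of the leaf (underneath at the start, uppermost at the end), 130 mm by 98 mm and the tab; origin on the hinge axis, in the middle of the spine. Its margin is inset 3 to 5 mm from the leaf's white edge.
- dropper: Small amber bottle with black cap, 38 mm in diameter, 78 mm high, loose bystander; origin: centre of its underside.
- pot: Pale translucent specimen pot with red lid, 48 mm in diameter, 58 mm high, loose bystander; origin: centre of its underside.
- beaker: Pale grey-white open beaker, 52 mm in diameter, 62 mm high, loose bystander; origin: centre of its underside.

How it is judged:
On the way:
1. the leaf has been raised past upright (value of joint leaf above 1.65 rad), for 0.1 s.
At the end, for the whole second after the job is handed in: The leaf lies flat over the left-hand bay (within 0.09 rad of its stop at pi) and at rest; the folder lies flat within 30 mm of where it was; bottle, pot and beaker stand upright within 20 mm of where they were (value of joint leaf above 3.05 rad and velocity of joint leaf between -0.05 and 0.05 rad/s and distance of folder from where it was at the start of the episode below 0.03 m and angle between folder's own z axis and vertical below 0.03 rad and linear speed of folder below 0.01 m/s and distance of each of dropper, pot, beaker from where it was at the start of the episode below 0.02 m and angle between each of dropper, pot, beaker's own z axis and vertical below 0.1 rad); the robot touches nothing.
It fails at once if the leaf is pinched (both faces pressed by the fingers at once) (contact force between the fingers and blue_face above 1.5 N and contact force between the fingers and yellow_face above 1.5 N).
It fails at once if the leaf or the folder is pushed with more than 40 N (contact force between any of the arm, the fingers and folder above 40 N).
It fails at once if the leaf is flung over (faster than 5 rad/s) (velocity of joint leaf above 5 rad/s).
It fails at once if the folder is lifted, tipped or shifted by more than 30 mm (angle between folder's own z axis and vertical above 0.12 rad or height (world z) of folder above 0.012 m or distance of folder from where it was at the start of the episode above 0.03 m).
It fails at once if a bystander is moved by more than 20 mm or tipped (distance of any of dropper, pot, beaker from where it was at the start of the episode above 0.02 m or angle between any of dropper, pot, beaker's own z axis and vertical above 0.4 rad).
It also fails if it takes over 42 s, if anything falls off the work surface, if the arm or the gripper's body presses on something with over 40 N, if the wrist force passes 120 N, or if a joint passes its speed limit or range.

### The arm

A 7-joint arm with a two-finger parallel gripper is mounted at the origin on the work surface. World frame = base frame: x ahead of the robot, y to its left, z up, the work surface at z = 0. Lengths are in m, angles in rad, forces in N, time in s.
With the tool pointing down it reaches from about 0.4 to 0.9 m from the base axis. Payload 5.5 kg.
Tool frame: the origin (TCP) lies midway between the tips of the shut fingers; the grasp point (between the pads) lies 19 mm behind it (manip.grip_depth is the distance from the TCP to the grasp point, in m); z points along the fingers, x is the direction in which the jaws open and shut, and the axes are right-handed (so a half turn about z gives the same grasp; the last joint's range is limited). The gripper opens to 92 mm and grips with 3 to 60 N. Pads are 19 mm wide; open, the fingers measure 130 mm over their backs; the gripper's body (75 mm by 190 mm) begins 47 mm behind the grasp point.
Start: joints at [-0.838, 0.501, -0.427, 1.55, 0.221, 1.138, -0.21], TCP at [0.294, 0.58, 0.227] pointing down, gripper open.
Joint ranges: [-2.88, 2.88], [-0.31, 2.03], [-1.54, 1.56], [0.2, 2.42], [-1.41, 4.55], [0.19, 2.02], [-2.57, 2.57]. Speed limits (rad/s): [2.57, 2.57, 3.14, 3.14, 3.14, 3.14, 3.14].

### API

Orientations are given as a unit quaternion [x, y, z, w].
In Python, from bench import manip, effector, viewer gives the robot as it stands. Calls block until the motion is done:
- manip.move_pose(position, orientation): joint-space move of the TCP to a pose.
- manip.servo_line(position, ori=None, vel=0.15): straight line of the TCP; ori=None keeps the orientation; vel is the mean speed in m/s.
- manip.movej(angles): joint-space move.
- effector.open_jaws() and effector.close(f_grip=None): open the fingers fully, or close them until they stop; f_grip is the grip in N (None keeps the last).
- manip.sleep(seconds).
- manip.solve_ik(position, orientation): joint angles nearest the present ones, or None.
- viewer.get_image(name): name is "scene" or "top" or "wrist"; returns the picture (480x640x3 uint8, red, green, blue); there is no depth.
- viewer.get_calibration(name): a dict with "vfov" (degrees; the focal length in pixels is half the picture's height over the tangent of half this angle, whatever the lens; pixels are square), "cx", "cy" (the principal point, pixels), "eye" and "attitude" of the camera in the world. Camera axes: x right, y down, z forward; pixel columns grow to the right and rows downward; lengths in m; the calibration is good to about 2 mm. A picture is of the moment at which its call begins: read the wrist's pose just before it. get_calibration takes no time and is no camera call; for the wrist camera it gives the pose at the moment of the call.
A pose or a line that the arm cannot do raises manip.PlanningError and nothing moves.
- manip.hand_in(): hands the job in, once; it reports no verdict.
Readings, each from a call of its own:
- manip.current_clock(): time.
- manip.current_q(): joint angles.
- manip.current_joint_velocities(): joint speeds.
- manip.current_tau(): joint torques, N m.
- manip.current_tool_pos(): TCP position.
- manip.current_tcp_rot(): TCP orientation.
- manip.current_force(): force on the tool from outside, world axes, zero at the start.
- manip.current_wrist_torque(): the same for the moment, N m.
- manip.current_finger_gap(): finger opening in m.
Only numpy, scipy, OpenCV 4.12 (cv2) and the standard library are available. Lean on these libraries where they do the work, as an engineer would, in place of code of your own. Each camera call takes 0.05 s, during which the arm holds its last target.

## Working session

There is one attempt and no reset: what is moved stays moved. The work goes in short steps, each a Python script; the robot and the scene stay as the last script left them, time stands still between calls to the robot, and variables do not carry over. Pictures are saved under pics/ and viewed, and the job is handed in when it is done.

```bash
ls; mkdir -p pics
python3 - <<'E'
from bench import manip, effector, viewer
import cv2
for n in ["scene","top","wrist"]:
    im=viewer.get_image(n); cv2.imwrite(f"pics/a_{n}.png",im[:,:,::-1]); print(n,viewer.get_calibration(n))
print(manip.current_clock(),manip.current_tool_pos(),manip.current_tcp_rot(),manip.current_force(),manip.current_finger_gap())
E
```

```text
pics
scene {'vfov': 52.787271186288066, 'cx': 317.2766200600584, 'cy': 233.54824900564626, 'eye': array([ 0.86169978, -0.25666667,  0.7602241 ]), 'attitude': array([ 0.92312814,  0.27250404, -0.07997523, -0.25919095])}
top {'vfov': 54.60067613422482, 'cx': 311.2357013448156, 'cy': 243.7593768782465, 'eye': array([0.48395973, 0.10428587, 0.8179438 ]), 'attitude': array([ 0.71577127, -0.69423631,  0.05899748, -0.04718833])}
wrist {'vfov': 64.02392986955019, 'cx': 321.6332695772984, 'cy': 243.90883516001077, 'eye': array([0.22574513, 0.61432924, 0.38307393]), 'attitude': array([0.84305809, 0.5180719 , 0.074639  , 0.12362681])}
0.15 [0.29406486 0.57908544 0.22591551] [ 8.52252116e-01  5.23130738e-01 -6.47121354e-04  3.76551320e-04] [0.75812183 0.27700092 0.08890121] 0.09159506092343626
```

View pics/a_scene.png

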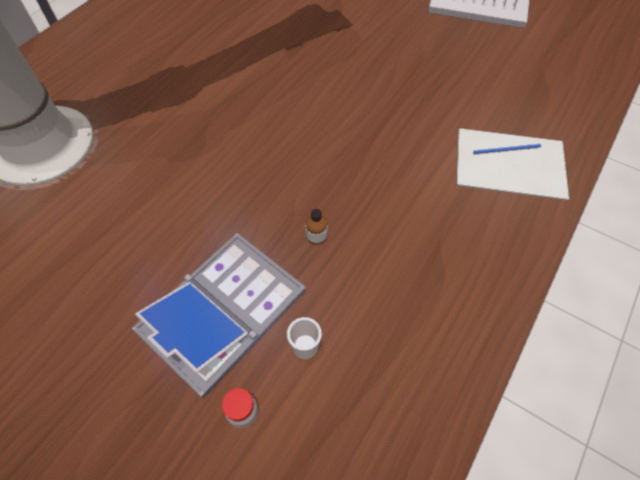

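View pics/a_top.png

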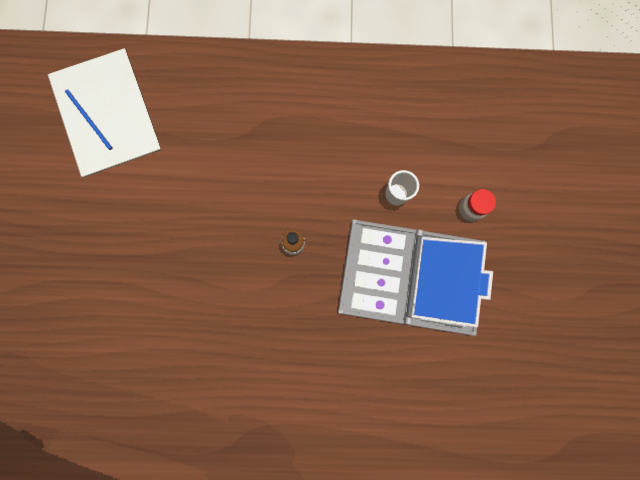

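View pics/a_wrist.png

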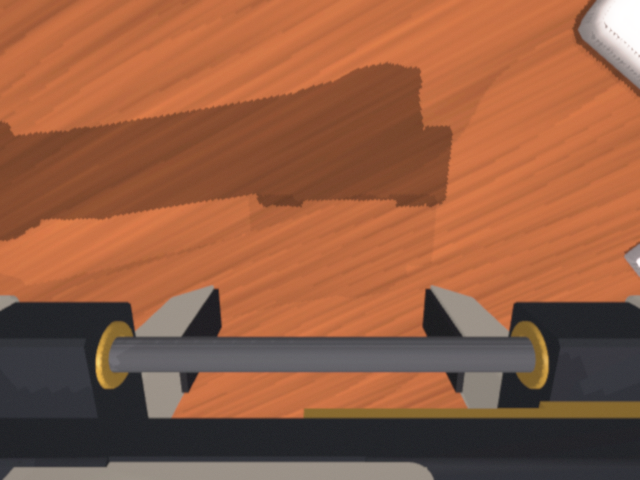

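The folder is in the top view at about (340–490, 220–335), with the spine from about (419,232) to (408,322) and the tab at (486,285). Next I'll enlarge it to get the corners.

Run:
```python
import cv2
im=cv2.imread("pics/a_top.png"); cv2.imwrite("pics/c_top.png",cv2.resize(im[210:345,330:500],None,fx=4.4,fy=4.4,interpolation=cv2.INTER_CUBIC))
im=cv2.imread("pics/a_scene.png"); cv2.imwrite("pics/c_scene.png",cv2.resize(im[228:398,125:325],None,fx=3.5,fy=3.5,interpolation=cv2.INTER_CUBIC))
```

```text
(no output)
```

View pics/c_top.png

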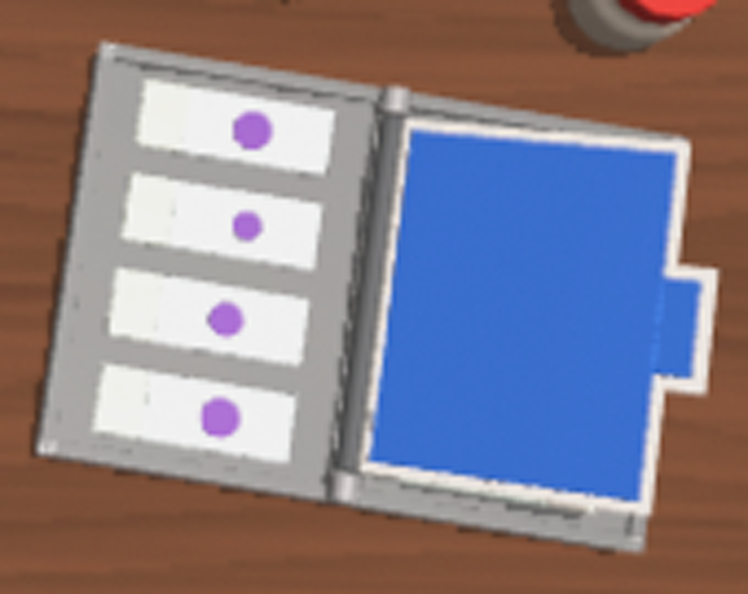

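View pics/c_scene.png

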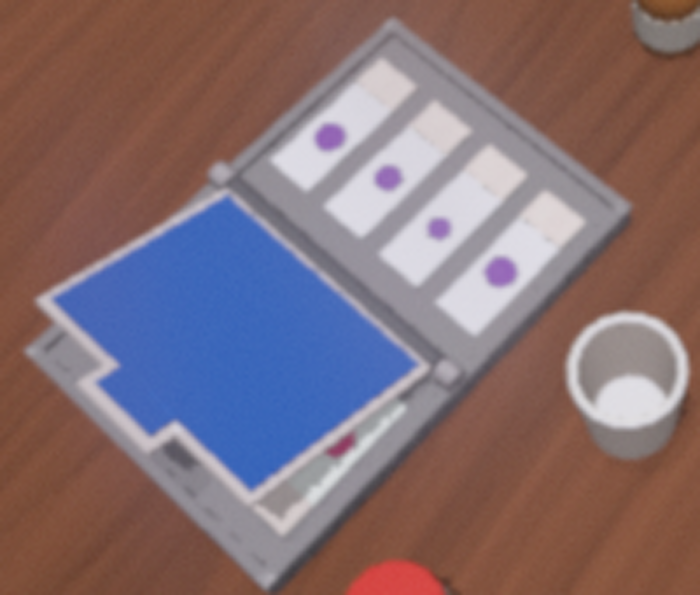

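```bash
cat > h.py <<'E'
import numpy as np
from scipy.spatial.transform import Rotation as R
CAL={'top':dict(vfov=54.60067613422482,cx=311.2357013448156,cy=243.7593768782465,eye=[0.48395973,0.10428587,0.8179438],att=[0.71577127,-0.69423631,0.05899748,-0.04718833]),
'scene':dict(vfov=52.787271186288066,cx=317.2766200600584,cy=233.54824900564626,eye=[0.86169978,-0.25666667,0.7602241],att=[0.92312814,0.27250404,-0.07997523,-0.25919095])}
def proj(P,c):
    c=CAL[c]; f=240/np.tan(np.radians(c['vfov'])/2)
    q=R.from_quat(c['att']).inv().apply(np.atleast_2d(P)-c['eye'])
    return np.c_[c['cx']+f*q[:,0]/q[:,2],c['cy']+f*q[:,1]/q[:,2]]
def onplane(u,v,z,c):
    c=CAL[c]; f=240/np.tan(np.radians(c['vfov'])/2)
    d=R.from_quat(c['att']).apply([(u-c['cx'])/f,(v-c['cy'])/f,1]); e=np.array(c['eye'])
    return e+d*(z-e[2])/d[2]
def fol(p,P): # folder -> world
    return R.from_euler('z',p[2]).apply(np.atleast_2d(P))+[p[0],p[1],0]
def leafpt(th,x,r,n):  # r out along the leaf, n normal (blue side) -> folder
    return np.array([x,-r*np.cos(th)+n*np.sin(th),0.0255+r*np.sin(th)+n*np.cos(th)])
E
python3 - <<'E'
from h import *
from scipy.optimize import least_squares
t=lambda x,y:(330+x/4.4,210+y/4.4)
s=lambda x,y:(125+x/3.5,228+y/3.5)
F=[(.082,.118,.02,'top',t(103,45)),(-.082,.118,.02,'top',t(40,455)),(-.082,-.118,.02,'top',t(643,550)),
(-.082,.118,.02,'scene',s(392,20)),(.082,.118,.02,'scene',s(630,210)),(.082,-.118,.02,'scene',s(270,588)),(-.082,-.118,.02,'scene',s(28,350))]
L=[(.069,.110,.003,'top',t(690,140)),(-.069,.110,.003,'top',t(650,515)),(.023,.124,.003,'top',t(717,270)),(-.023,.124,.003,'top',t(706,394)),
(-.069,.110,.003,'scene',s(40,300)),(.069,.11,.003,'scene',s(253,497)),(-.023,.124,.003,'scene',s(85,383)),(.023,.124,.003,'scene',s(150,447))]
def res(p):
    r=[proj(fol(p,a[:3]),a[3])[0]-a[4] for a in F]+[proj(fol(p,leafpt(p[3],*a[:3])),a[3])[0]-a[4] for a in L]
    return np.ravel(r)
o=least_squares(res,[.45,-.05,-.1,.5]);print(o.x);print(o.fun.reshape(-1,2).round(1))
p=o.x
print('tab',fol(p,leafpt(p[3],0,.124,0)))
print('dropper cap',onplane(292,239,.078,'top'),'pot lid',onplane(482,202,.058,'top'),'beaker rim',onplane(404,185,.062,'top'))
for n,q in [('drop',onplane(292,239,.078,'top')),('pot',onplane(482,202,.058,'top')),('beak',onplane(404,185,.062,'top'))]:
    print(n,R.from_euler('z',-p[2]).apply(q-[p[0],p[1],0]))
E
```

```text
[ 0.554299   -0.08430557 -0.1286214   0.41615987]
[[-1.2 -1. ]
 [-0.8 -0.8]
 [-0.5 -0.3]
 [-0.5 -0.8]
 [ 0.2 -1.5]
 [-1.1  0.7]
 [-1.4  0.7]
 [-0.9 -0.4]
 [-0.6 -0.9]
 [-0.7 -1.3]
 [-1.  -1. ]
 [-1.2 -1. ]
 [-0.6  1.6]
 [-2.4 -0.9]
 [-0.4  0.8]]
tab [[ 0.53975142 -0.19678507  0.07562713]]
dropper cap [0.6029755  0.12473716 0.078     ] pot lid [ 0.67973032 -0.19283755  0.058     ] beaker rim [ 0.70361628 -0.05986633  0.062     ]
drop [0.02146112 0.21355956 0.078     ]
pot [ 0.13831629 -0.09154676  0.058     ]
beak [0.14494912 0.04338985 0.062     ]
```

```bash
cat >> h.py <<'E'
P=np.array([.5543,-.0843,-.1286]); TH0=.416; XF=-.010; HW=.0095
def quat(b): # tilt b from vertical towards folder +y, camera side up
    s,c=np.sin(b),np.cos(b)
    M=np.array([[1,0,0],[0,-c,-s],[0,s,-c]]).T
    return (R.from_euler('z',P[2])*R.from_matrix(M)).as_quat()
def beta(th): return np.radians(np.interp(np.degrees(th),[24,180],[60,12]))
def tcp(th,clear,r=.100,b=None):
    b=beta(th) if b is None else b
    d=np.array([np.sin(b),-np.cos(b)]); e=np.array([-np.cos(b),-np.sin(b)])
    u=np.array([-np.cos(th),np.sin(th)]); m=np.array([np.sin(th),np.cos(th)])
    L,W=np.meshgrid(np.linspace(0,.06,121),[-HW,HW])
    pts=r*u-L.reshape(-1,1)*d+W.reshape(-1,1)*e
    rr=pts@u; sup=(pts@m)[(rr<.1245)&(rr>0)].max()
    c=r*u+m*(-.003-clear-sup)
    return fol(P,[XF,c[0],.0255+c[1]])[0],quat(b)
E
python3 - <<'E'
from h import *
from bench import manip
print(manip.current_clock(),manip.current_q())
o,q=fol(P,[XF,-.30,.28])[0],quat(0.)
print('over',o,manip.solve_ik(o,q))
c,q=tcp(TH0,.006); d=R.from_quat(q).as_matrix()[:,2]
for k in (.12,.0): print('pre',c-d*k,manip.solve_ik(c-d*k,q))
for a in range(24,181,12):
    c,q=tcp(np.radians(a),0); j=manip.solve_ik(c,q); print(a,c.round(3),None if j is None else np.round(j,2))
E
```

```text
0.15 [-0.83780526  0.50165285 -0.42680154  1.5511761   0.22081596  1.13830925
 -0.21028038]
over [ 0.50590883 -0.38054026  0.28      ] [ 0.19472409  0.4340629   0.56111256  1.56279601 -0.24111868  1.21450226
  0.66991809]
pre [ 0.51822624 -0.28528805  0.10653363] [ 0.6600583   1.03687457  0.34017429  1.34500026 -0.90732259  1.76613045
  1.14586287]
pre [ 0.53155394 -0.18222316  0.04653363] [ 0.73064928  1.01070873  0.02937611  1.52544592 -0.807706    1.45958475
  1.09835369]
24 [ 0.532 -0.18   0.052] [ 0.72  1.    0.03  1.53 -0.81  1.46  1.1 ]
36 [ 0.533 -0.171  0.074] [ 0.69  0.92  0.05  1.59 -0.81  1.42  1.07]
48 [ 0.535 -0.158  0.092] [ 0.65  0.84  0.06  1.64 -0.79  1.37  1.03]
60 [ 0.537 -0.143  0.106] [ 0.6   0.77  0.07  1.69 -0.79  1.32  0.99]
72 [ 0.539 -0.124  0.117] [ 0.53  0.71  0.09  1.73 -0.78  1.27  0.95]
84 [ 0.542 -0.104  0.124] [ 0.45  0.65  0.13  1.78 -0.78  1.22  0.91]
96 [ 0.544 -0.082  0.126] [ 0.35  0.6   0.17  1.82 -0.78  1.16  0.87]
108 [ 0.547 -0.061  0.123] [ 0.31  0.56  0.15  1.85 -0.75  1.08  0.8 ]
120 [ 0.55  -0.04   0.116] [ 0.29  0.54  0.08  1.88 -0.69  0.99  0.7 ]
132 [ 0.552 -0.021  0.104] [ 0.27  0.52  0.02  1.9  -0.62  0.9   0.6 ]
144 [ 0.554 -0.006  0.088] [ 0.24  0.52 -0.03  1.92 -0.55  0.81  0.49]
156 [0.556 0.006 0.07 ] [ 0.19  0.54 -0.04  1.93 -0.48  0.74  0.39]
168 [0.557 0.013 0.05 ] [ 0.13  0.56 -0.03  1.94 -0.42  0.68  0.31]
180 [0.557 0.016 0.03 ] [ 0.05  0.58  0.01  1.94 -0.37  0.64  0.23]
```

Run:
```python
from h import *
from bench import manip,effector,viewer
import cv2
effector.close(5)
o,q=fol(P,[XF,-.30,.28])[0],quat(0.)
manip.move_pose(o,q); print(manip.current_clock(),manip.current_force())
c,q=tcp(TH0,.007); d=R.from_quat(q).as_matrix()[:,2]
manip.move_pose(c-d*.09,q); print(manip.current_clock(),manip.current_force(),manip.current_tool_pos()-(c-d*.09),manip.current_finger_gap())
for n in ["scene","top","wrist"]:
    cv2.imwrite(f"pics/b_{n}.png",viewer.get_image(n)[:,:,::-1])
a=[cv2.imread(f"pics/b_{n}.png") for n in ("scene","wrist","top")]
cv2.imwrite("pics/b.png",cv2.resize(np.vstack([np.hstack(a[:2]),np.hstack([a[2],a[2]*0])]),(800,600),interpolation=cv2.INTER_AREA))
cv2.imwrite("pics/b_sc.png",cv2.resize(a[0][200:460,60:400],None,fx=2.2,fy=2.2))
```

```text
5.0167 [-0.26687595 -0.36705881 -0.07578145]
5.9167 [-0.74947467  0.07308771  0.33022572] [ 0.00097378 -0.00016345  0.00085625] 0.00047617827059676126
```

View pics/b.png

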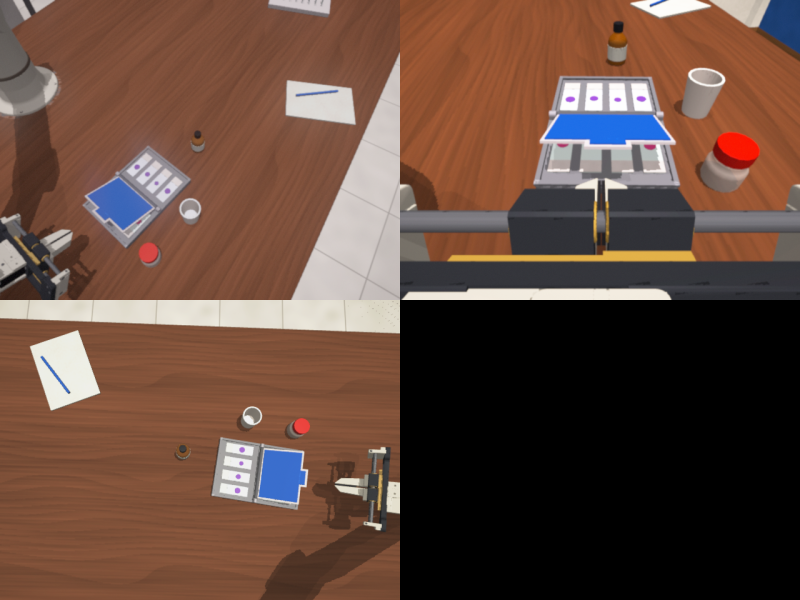

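View pics/b_sc.png

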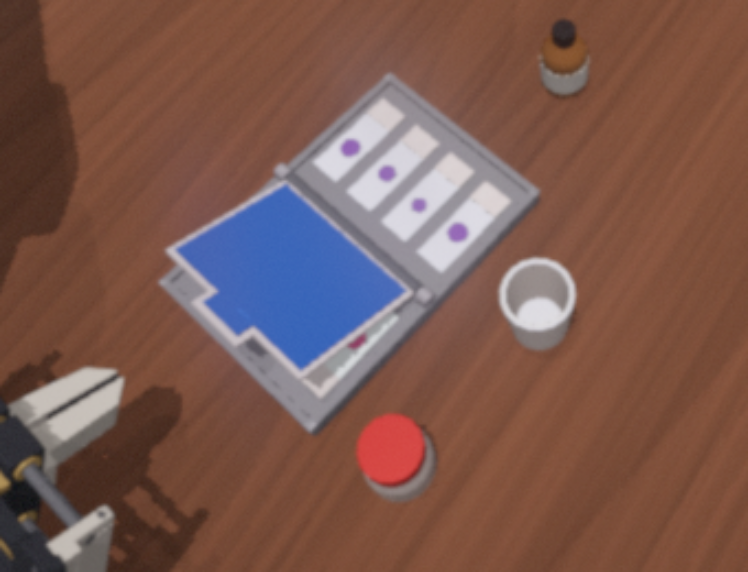

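Everything is as expected: the fingers are at (90–120, 380) in the scene crop, outboard of the tab at (235, 320), with the pot clear at (395, 450). Next I slide in under the tab and start lifting.

Run:
```python
from h import *
from bench import manip,viewer
import cv2
c,q=tcp(TH0,.007)
manip.servo_line(c,q,vel=.12); print(manip.current_clock(),manip.current_force().round(2),(manip.current_tool_pos()-c).round(4))
im1=viewer.get_image("scene")
for a in (24,30,37,44,50):
    c,q=tcp(np.radians(a),0); manip.servo_line(c,q,vel=.06)
    print(a,manip.current_clock(),manip.current_force().round(2),(manip.current_tool_pos()-c).round(4))
im2=viewer.get_image("scene"); w=viewer.get_image("wrist")
f=lambda i:cv2.resize(i[200:440,60:380],(400,300))
cv2.imwrite("pics/d.png",np.vstack([np.hstack([f(im1),f(im2)]),np.hstack([cv2.resize(w,(400,300)),cv2.resize(viewer.get_image("top"),(400,300))])])[:,:,::-1])
```

```text
6.9667 [-0.31 -0.38  0.29] [ 0.     -0.001   0.0002]
24 7.2917 [ 1.14  0.11 -0.27] [ 0.0003 -0.0006  0.0007]
30 7.65 [ 0.71 -0.88 -0.47] [0.0005 0.0002 0.0008]
37 8.0167 [-0.43  0.1  -0.51] [0.0003 0.0002 0.0004]
44 8.375 [0.61 0.02 0.17] [0.0002 0.0002 0.0003]
50 8.7 [ 1.44 -0.3  -0.83] [0.0002 0.0003 0.0003]
```

View pics/d.png

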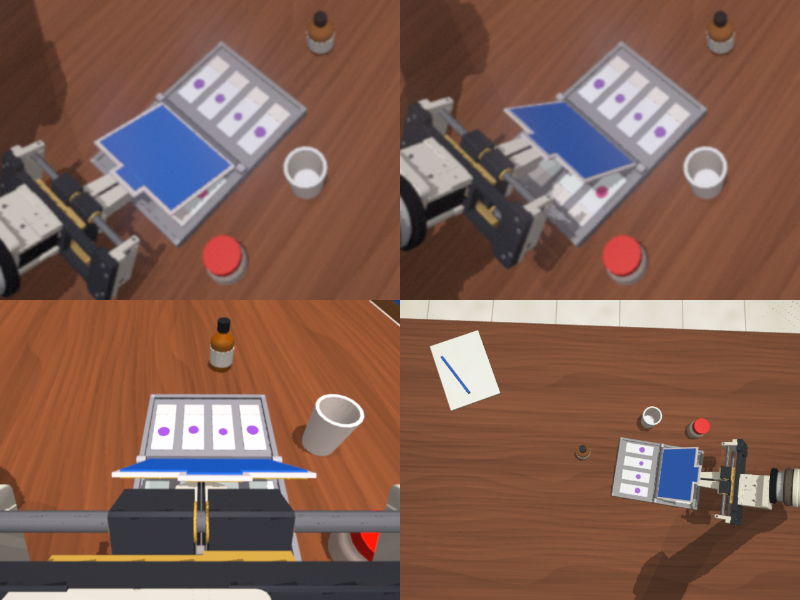

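The leaf is rising on the fingertips and the folder hasn't moved. I'll carry on over the top.

Run:
```python
from h import *
from bench import manip,viewer
import cv2
f=lambda i:cv2.resize(i[200:440,60:380],(400,300)); I=[]
for a in range(58,163,8):
    c,q=tcp(np.radians(a),0); manip.servo_line(c,q,vel=.06)
    print(a,manip.current_clock(),manip.current_force().round(2),(manip.current_tool_pos()-c).round(4))
    if a in (98,130,162): I.append(f(viewer.get_image("scene")))
I.append(cv2.resize(viewer.get_image("top")[150:390,260:580],(400,300)))
cv2.imwrite("pics/e.png",np.vstack([np.hstack(I[:2]),np.hstack(I[2:])])[:,:,::-1])
```

```text
58 9.2417 [ 0.33 -0.24 -0.5 ] [0.0003 0.0004 0.0005]
66 9.6333 [-0.96 -0.12 -0.31] [0.0002 0.0005 0.0005]
74 10.025 [0.01 0.9  0.28] [0.0002 0.0006 0.0004]
82 10.4167 [-0.08  0.06  0.31] [0.0002 0.0006 0.0004]
90 10.8083 [ 0.58 -0.79 -0.35] [0.0001 0.0004 0.0002]
98 11.2 [-0.01 -0.05 -0.12] [0.     0.0004 0.0002]
106 11.6417 [0.04 0.01 0.07] [-0.      0.0004  0.0002]
114 12.0333 [-0.1  -0.21 -0.57] [-0.0001  0.0003  0.0001]
122 12.4333 [-1.12 -0.39 -0.76] [-0.0001  0.0003  0.0001]
130 12.8333 [-0.21 -0.18  0.01] [-0.0001  0.0003  0.    ]
138 13.2833 [-0.84 -0.   -0.63] [-0.0001  0.0003  0.    ]
146 13.6833 [ 0.22 -1.08 -1.26] [-0.0002  0.0004 -0.    ]
154 14.0833 [-0.06 -0.62 -0.4 ] [-0.0002  0.0004 -0.0001]
162 14.4833 [0.23 0.13 0.39] [-0.0003  0.0004 -0.0001]
```

View pics/e.png

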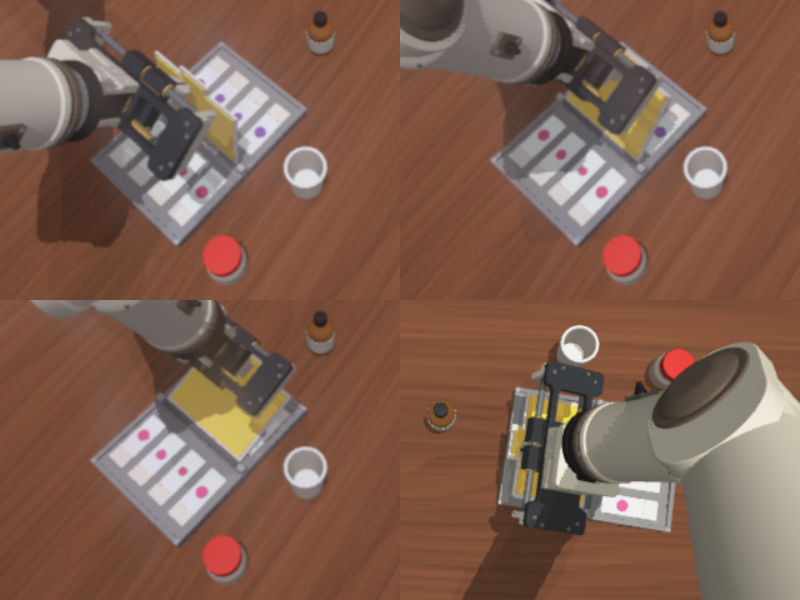

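The leaf is past upright and resting at about 160° over the left bay, and the pink slides are uncovered. The beaker and pot haven't moved. Now I press it down in small steps while watching the force.

Run:
```python
from h import *
from bench import manip,viewer
for a in (168,173,177):
    c,q=tcp(np.radians(a),0); manip.servo_line(c,q,vel=.05)
    print(a,manip.current_clock(),manip.current_force().round(2))
c,q=tcp(np.pi,0)
for k in range(14):
    t=c+[0,0,.003-.001*k]
    manip.servo_line(t,q,vel=.03)
    manip.sleep(.1)
    F=np.mean([manip.current_force() for _ in range(3)],0)
    print(k,round(t[2],4),manip.current_tool_pos()[2].round(4),manip.current_clock(),F.round(2))
    if F[2]>7 or np.linalg.norm(F)>12: break
```

```text
168 14.9333 [-0.3  -0.56  1.22]
173 15.25 [-0.22 -0.86  0.52]
177 15.5333 [-0.34 -0.63  0.07]
0 0.0335 0.0335 15.8833 [0.18 0.66 0.32]
1 0.0325 0.0325 16.2333 [-0.04  0.04  0.8 ]
2 0.0315 0.0315 16.5833 [ 0.05 -0.19 -0.08]
3 0.0305 0.0306 16.9333 [-0.66  0.43  1.99]
4 0.0295 0.0302 17.2833 [-2.79 -0.82  8.26]
```

At the stop the force rose to 8 N with the fingertip at about 28 mm, which is the height of the leaf's top face when flat. I'll back off upward and check.

Run:
```python
from h import *
from bench import manip,viewer
import cv2
p=np.array(manip.current_tool_pos())
manip.servo_line(p+[0,0,.02],vel=.05); manip.servo_line(p+[0,0,.25],vel=.2)
q0=[-0.838,0.501,-0.427,1.55,0.221,1.138,-0.21]
manip.movej(q0); manip.sleep(.3)
print(manip.current_clock(),manip.current_force())
I=viewer.get_image("top"),viewer.get_image("scene")
for n,i in zip(("top","scene"),I): cv2.imwrite(f"pics/f_{n}.png",i[:,:,::-1])
cv2.imwrite("pics/f.png",np.vstack([np.hstack([cv2.resize(cv2.imread(f"pics/{k}_top.png")[150:360,260:540],(400,300)) for k in "af"]),np.hstack([cv2.resize(cv2.imread(f"pics/{k}_scene.png")[200:440,60:380],(400,300)) for k in "af"])]))
cv2.imwrite("pics/f_topc.png",cv2.resize(cv2.imread("pics/f_top.png")[210:345,320:490],None,fx=4.4,fy=4.4,interpolation=cv2.INTER_CUBIC))
# predicted flat leaf corners
for nm in ("top","scene"):
  for a in (np.pi,np.pi-.09):
    print(nm,a,[proj(fol(P,leafpt(a,x,r,-.003)),nm)[0].round(1).tolist() for x,r in ((.069,.11),(-.069,.11),(.023,.124),(-.023,.124))])
```

```text
21.6917 [ 0.02348835 -0.36150786 -0.6074688 ]
top 3.141592653589793 [[356.2, 226.3], [344.5, 305.7], [344.3, 251.0], [340.4, 277.4]]
top 3.0515926535897933 [[357.3, 225.2], [345.5, 305.7], [345.3, 250.2], [341.3, 277.0]]
scene 3.141592653589793 [[296.0, 283.1], [237.7, 237.4], [281.4, 261.7], [262.0, 246.7]]
scene 3.0515926535897933 [[295.5, 280.8], [236.6, 234.8], [280.7, 258.9], [261.0, 243.8]]
```

View pics/f.png

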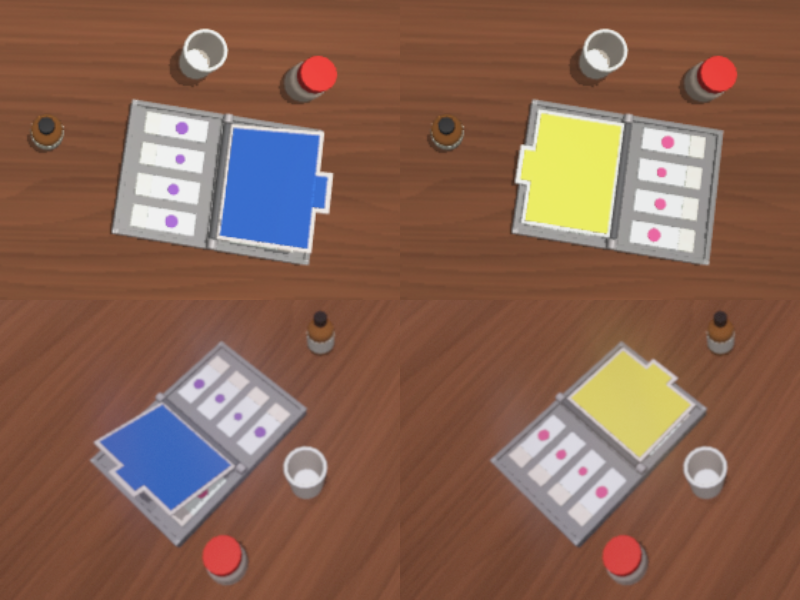

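View pics/f_topc.png

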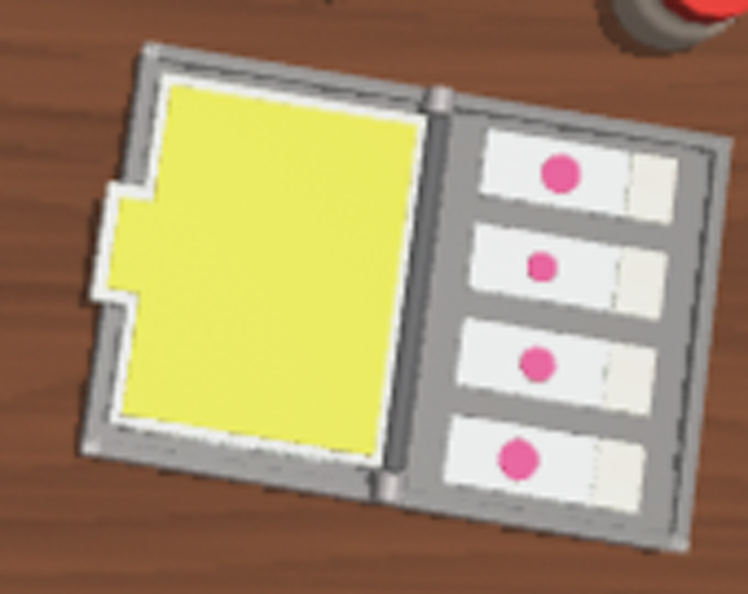

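Run:
```python
import cv2
im=cv2.imread("pics/f_scene.png"); cv2.imwrite("pics/f_sc.png",cv2.resize(im[225:325,200:320],None,fx=6,fy=6,interpolation=cv2.INTER_CUBIC))
```

```text
(no output)
```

View pics/f_sc.png

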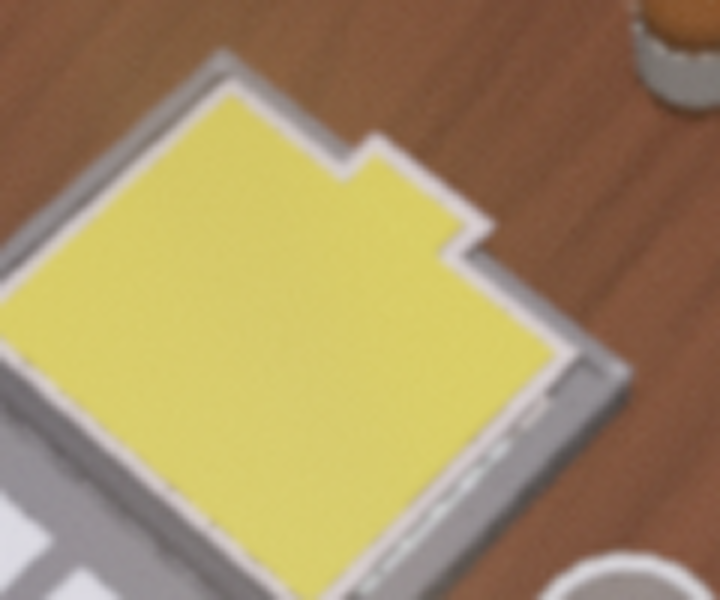

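The scene-view leaf corners read (238.5,238.3), (296.2,283.7), (262.7,247.2) and (282.3,262.0). They match the prediction for a flat leaf to within about 1 px, whereas a leaf 0.09 rad open would sit 2–3 px higher. I'm handing in.

```bash
python3 -c "
from bench import manip
manip.hand_in(); print(manip.current_clock())"
```

```text
the job is handed in; nothing more can be done
the job is handed in; nothing more can be done
```

The leaf now lies flat over the left-hand row, the right-hand (pink) slides are uncovered, and the job is handed in; no verdict was reported. With the fingers shut, I slid the tips under the tab and pushed the leaf up over the spine in an arc at 0.06 m/s. I then pressed it to its stop in 1 mm steps, which ended at about 8 N, and withdrew the arm to its start pose by 21.7 s.

- **Leaf:** in the scene camera its corners match the prediction for a fully flat leaf to within about 1 px. A leaf 0.09 rad short of the stop would have shown 2–3 px higher.
- **Folder and bystanders:** the before and after pictures show no visible movement of the folder, bottle, pot or beaker.
- **Forces:** between moves, the wrist force readings stayed within about 2 N until the final press.

No check failed or disagreed. I could not measure the leaf angle or its speed directly.

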